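# Find the rocking sample-tub lid and press it home

## Robot

A 6-joint arm with a two-finger parallel gripper is mounted at the origin on the work surface. World frame = base frame: x ahead of the robot, y to its left, z up, the work surface at z = 0. Lengths are in m, angles in rad, forces in N, time in s.
With the tool pointing down it reaches from about 0.25 to 0.725 m from the base axis. Payload 4 kg.
Tool frame: the origin (TCP) lies midway between the tips of the shut fingers; the grasp point (between the pads) lies 19 mm behind it; z points along the fingers, y is the line along which they close (so a half turn about z gives the same grasp; the last joint's range is limited). The gripper opens to 85 mm and grips with 20 to 120 N. Pads are 22 mm wide; open, the fingers measure 114 mm over their backs; the gripper's body (76 mm by 85 mm) begins 54 mm behind the grasp point. The pads swing forward as they close: fully open they stand 13 mm farther back than shut.
Start: joints at [1.165, 0.241, 0.005, 1.335, 0, 1.571], TCP at [0.197, 0.459, 0.231] pointing down, gripper open.
Joint ranges: [-2.72, 2.72], [-1.05, 1.87], [-1.09, 1.28], [-1.99, 2.15], [-1.42, 1.44], [-3.14, 3.14]. Speed limits (rad/s): [2.79, 2.79, 3.14, 3.14, 3.14, 3.14].

## Interface

Orientations are given as a unit quaternion [x, y, z, w].
In Python, from workcell import monitor, vision, job gives the robot as it stands.
- The arm moves only by the tool move_arm, never from a script. Its argument "moves" is a list that holds one entry, the list of rows, each a list of 5 numbers: the shift along the world's x, y, z in m, then the turn about the world's z in degrees, then the opening in per cent of the stroke, from 0 (shut) to 100 (fully open). In form: [[[x, y, z, turn, gripper], ...]]. A call has 1 to 5 rows; each row is the pose to reach, as a shift and turn from the pose commanded when the call began; what a row does not reach only later rows make up. A row lasts 1/8 s, in which the tool goes at most 62.5 mm and 10.7 degrees, less where a joint would pass 70% of its speed; a pose out of reach is approached as far as the arm can. A call with a gripper value outside its range is refused whole. The fingers move at their own pace and stop on an object; the grip force is fixed at half the most. Time passes only in rows, so rows that repeat a pose let the fingers close. It gives the time, the measured TCP pose, the force, the opening and the grip force at its end, in the units of the state.
- monitor.get_obs(): the state, without advancing time (a new reading comes with each control period).
- vision.camera(name): name is "side" or "top" or "wrist"; returns a dict with "color" (420x560x3 uint8, red, green, blue), "camera_matrix" (3x3 intrinsics, pixels), "eye" and "attitude" of the camera in the world; the wrist camera has in their place "hand_eye" (4x4, takes a point from camera to tool coordinates, whose origin is the TCP and whose axes are the flange's). Camera axes: x right, y up, looking along -z (the intrinsics and any distortion apply to the point x, -y, -z); pixel columns grow to the right and rows downward; lengths in m; the calibration is good to about 2 mm. The wrist camera is an equidistant fisheye: a pixel r from the principal point sees the ray r / f radians off the axis. A picture is of the moment at which its call begins: read the wrist's pose just before it. There is no depth.
- job.job_done(): hands the job in; it is judged then, once.
The state is a dict: "clock": time; "joint_pos": joint angles; "joint_vel": joint speeds; "tau": joint torques, N m; "eef_pos": TCP position; "tool_rot": TCP orientation; "ft_force": force on the tool from outside, world axes, zero at the start; "ft_torque": the same for the moment, N m; "grip_width": finger opening in m; "grasp_force": force on a finger pad.
Only numpy, scipy, OpenCV 4.12 (cv2) and the standard library are available. Lean on these libraries where they do the work, as an engineer would, in place of code of your own. Each camera call takes 0.05 s, during which the arm holds its last target. There are 200 camera calls.

## Task

One of the four identical lids on the sample tubs in the tray is not seated: it rocks when pressed near its edge, while the others are firm. Press on the lids with the fingertips to find it, push that lid down at its middle until it is fully home, and finish with the fingertips still resting on that lid, holding it down lightly. Do not grip, lift or take off any lid, and leave the bottle, beaker and jar where they stand.

Things in the scene. Friction and masses are not known exactly. Their poses are not given: they have to be found in the camera images.
- lid_1: Identical square push-on lid, white plastic, 84 x 84 mm, about 60 g, flat top. Origin: centre of its top face; z up, x and y along its edges, parallel to the tray's. Its 5 mm top rests on a tub; its 10 mm skirt hangs round the tub with 2 mm play a side. Lid tops are 61 to 69 mm above the work surface; tubs differ in height, so height does not tell which is unseated.
- lid_2: Like lid_1; any of the four can be the unseated one, and which numbered lid is on which tub changes. A seated lid is firm wherever it is pressed. The unseated lid rests level, 5 mm too high, on a stuck stopper 24 x 24 mm under its centre.
- lid_3: Like lid_1. How the unseated lid feels: pressed with 1 to 3 N at 28 mm from its centre, towards the middle of any edge, that side sinks about 3 mm and the lid tilts about 0.17 rad, then it falls back level when let go.
- lid_4: Like lid_1. How the unseated lid seats: pressed at its centre with more than about 10 N it goes straight down 5 mm, stays down and is then firm; pressing lightly near an edge only rocks it.
- tray: White enamel tray with a blue rim, 290 x 290 mm, rim 20 mm high, fixed. Origin: centre of its underside, on the work surface. In it stand four fixed square tubs (74 x 74 mm) in a 2 x 2 pattern, each 55 mm either way from its centre along its x and y axes (110 mm between neighbours), one lid on each.
- bottle: bystander: clear bottle, 54 mm across, 130 mm high, standing loose beside the tray. Origin: centre of its underside.
- beaker: bystander: glass beaker, 60 mm across, 75 mm high, standing loose beside the tray. Origin: centre of its underside.
- jar: bystander: small white jar, 58 mm across, 60 mm high, standing loose beside the tray. Origin: centre of its underside.
Not all that is in view belongs to the job. What is shaped like the lid_3 but yellow is not meant. What is shaped like the lid_2 but pink is not meant.

How it is judged:
By the outcome, as a careful person would: the job done as asked, in the order asked, and still so for the second after the job is handed in, while the arm keeps its last pose, push and grip.
It also fails if it takes over 51 s, if anything falls off the work surface, if the arm or the gripper's body presses on something with over 40 N, if the wrist force passes 120 N, or if a joint passes its speed limit or range.

## Working session

There is one attempt and no reset: what is moved stays moved. The work goes in short steps, Python scripts to look and compute and a tool call to move; the robot and the scene stay as the last step left them, time stands still between calls to the robot, and variables do not carry over. Pictures are saved under pics/ and viewed, at most 10 in all, crops included, and the job is handed in when it is done.

Besides the shell and the picture viewer there is one more tool, called by a JSON object that holds its "api" and its "payload". move_arm: Moves the arm, as the interface text tells. Its arguments: {"type":"object","properties":{"moves":{"type":"array","items":{"type":"array","items":{"type":"array","items":{"type":"number"}}}}},"required":["moves"]}

```bash
mkdir -p pics; python3 - <<'E'
from workcell import monitor, vision, job
import cv2
o=monitor.get_obs(); print(o)
for n in ("top","side"):
    c=vision.camera(n); cv2.imwrite(f"pics/{n}0.png",c["color"][:,:,::-1]); print(n,c["camera_matrix"],c["eye"],c["attitude"],[k for k in c])
E
```

```text
{'clock': 0.0, 'joint_pos': array([1.16500960e+00, 2.41382311e-01, 3.69685094e-03, 1.33518248e+00,
       8.19692845e-06, 1.57078267e+00]), 'joint_vel': array([ 0.00077798, -0.00120015, -0.00104921, -0.00060603,  0.00138673,
        0.00010518]), 'tau': array([-9.21040300e-04, -3.72317648e+01,  2.52410066e+01,  1.69096986e-02,
        8.56879069e-05,  1.85183256e-05]), 'eef_pos': array([0.19711656, 0.45881046, 0.23041782]), 'tool_rot': array([ 2.01497394e-01,  9.79488503e-01, -1.01373093e-03, -2.12740364e-04]), 'ft_force': array([-0.5196866 , -0.31370113,  0.18716944]), 'ft_torque': array([ 0.01489663,  0.07960893, -0.06396839]), 'grasp_force': 0.0, 'grip_width': 0.08560090264379606}
top [[500.15905301   0.         284.67667377]
 [  0.         500.15905301 209.30076764]
 [  0.           0.           1.        ]] [0.41864915 0.04892728 1.21175969] [-0.0452932   0.04623493  0.7114134  -0.69978699] ['color', 'camera_matrix', 'eye', 'attitude']
side [[381.32449671   0.         285.07345456]
 [  0.         381.32449671 208.94519577]
 [  0.           0.           1.        ]] [0.27959833 0.67155456 0.49023439] [-0.10288727  0.47637124  0.85303107 -0.18660829] ['color', 'camera_matrix', 'eye', 'attitude']
```

View pics/top0.png

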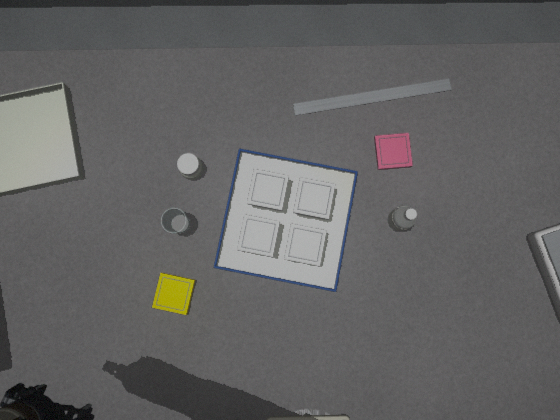

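View pics/side0.png

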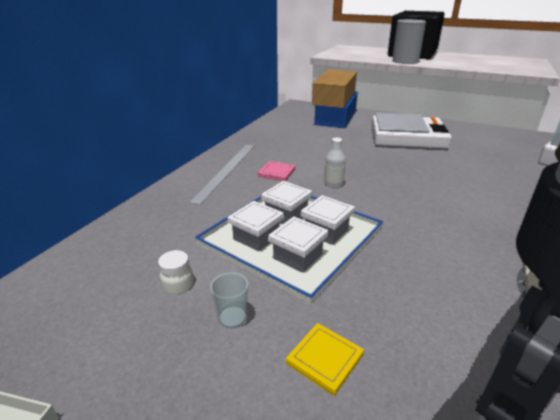

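Top view: the four white lids are at about (268,189), (315,199), (259,235) and (306,245) inside the blue-rimmed tray. The yellow (174,294) and pink (394,151) squares lie outside it and are the decoys. Next I'll measure the tray from its blue rim and confirm the lids in an enlarged crop.

```bash
cat > h.py <<'E'
import numpy as np, cv2
from scipy.spatial.transform import Rotation as R
def proj(c,P):
    p=(np.atleast_2d(P)-c["eye"])@R.from_quat(c["attitude"]).as_matrix()
    K=c["camera_matrix"]; return np.c_[K[0,2]+K[0,0]*p[:,0]/-p[:,2],K[1,2]-K[1,1]*p[:,1]/-p[:,2]]
def ray(c,uv):
    K=c["camera_matrix"]; uv=np.atleast_2d(uv)
    d=np.c_[(uv[:,0]-K[0,2])/K[0,0],-(uv[:,1]-K[1,2])/K[1,1],-np.ones(len(uv))]
    return d@R.from_quat(c["attitude"]).as_matrix().T
def plane(c,uv,z):
    d=ray(c,uv); return c["eye"]+d*((z-c["eye"][2])/d[:,2])[:,None]
def tri(c1,u1,c2,u2):
    A=np.zeros((3,3));b=np.zeros(3)
    for c,u in((c1,u1),(c2,u2)):
        d=ray(c,u)[0];d/=np.linalg.norm(d);M=np.eye(3)-np.outer(d,d);A+=M;b+=M@c["eye"]
    return np.linalg.solve(A,b)
E
python3 - <<'E'
from h import *
from workcell import vision
t=vision.camera("top"); s=vision.camera("side")
import pickle; pickle.dump((t,s),open("c.pkl","wb"))
hsv=cv2.cvtColor(t["color"],cv2.COLOR_RGB2HSV)
m=cv2.inRange(hsv,(100,90,40),(130,255,255)); m[:130]=0
k=max(cv2.findContours(m,0,2)[0],key=cv2.contourArea)
W=plane(t,k[:,0].astype(float),0.02)[:,:2]
(cx,cy),sz,a=cv2.minAreaRect(W.astype(np.float32)); print(cx,cy,sz,a)
a=np.deg2rad(a);ex=np.array([np.cos(a),np.sin(a)]);ey=np.array([-ex[1],ex[0]])
P=[];
for i in(-1,1):
    for j in(-1,1): P.append([*(np.array([cx,cy])+.055*(i*ex+j*ey)),.065])
print(np.round(P,4)); 
im=cv2.resize(t["color"][140:300,200:370],None,fx=4,fy=4,interpolation=2)
for n,p in enumerate(P):
    q=np.array([[p[0],p[1],.065]]*4);q[:,:2]+=[.042*(x*ex+y*ey) for x,y in((1,1),(1,-1),(-1,-1),(-1,1))]
    u=proj(t,q);print(n,proj(t,p).round(1),proj(s,p).round(1))
    cv2.polylines(im,[((u-[200,140]+.5)*4).astype(int)],True,(255,0,0))
im2=cv2.resize(s["color"][170:300,190:390],None,fx=4,fy=4,interpolation=2)
for p in P: cv2.circle(im2,tuple(((proj(s,p)[0]-[190,170]+.5)*4).astype(int)),4,(255,0,0),-1)
cv2.imwrite("pics/t1.png",im[:600,:,::-1]);cv2.imwrite("pics/s1.png",im2[:,:,::-1])
E
```

```text
0.5517182350158691 0.04298041760921478 (0.2946676015853882, 0.2944375276565552) 77.98139190673828
[[ 5.941e-01 -2.230e-02  6.500e-02]
 [ 4.865e-01  6.000e-04  6.500e-02]
 [ 6.170e-01  8.530e-02  6.500e-02]
 [ 5.094e-01  1.082e-01  6.500e-02]]
0 [[314.  197.7]] [[286.  192.3]]
1 [[305.1 244.3]] [[327.3 207.4]]
2 [[267.5 188.7]] [[254.6 212.9]]
3 [[258.1 235.1]] [[297.8 231. ]]
```

View pics/t1.png

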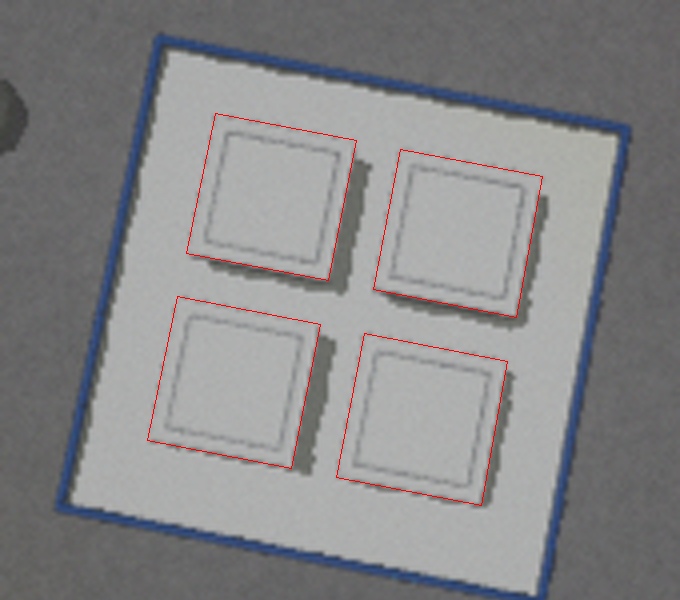

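View pics/s1.png

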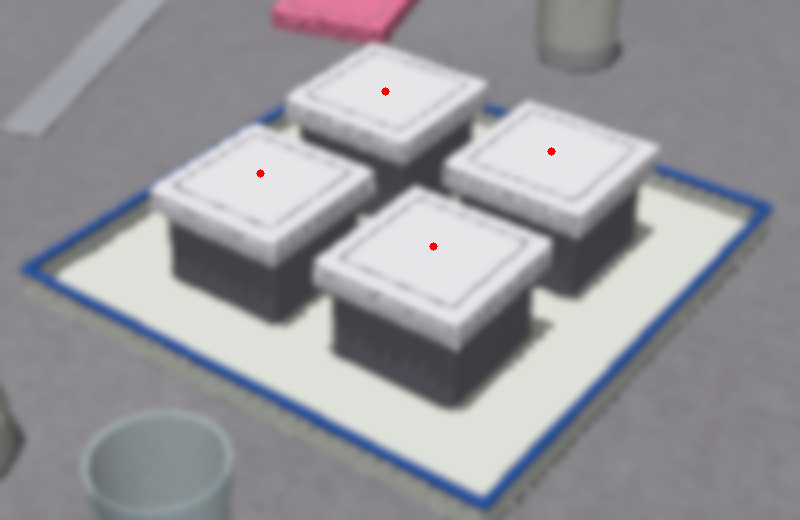

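The tray fit lies on all four lids in both views. Lids, in top-view pixels: A(258,235), B(305,244), C(314,198), D(268,189). All are white, framed by the rim and match the description. Next: lid heights from two views.

```bash
python3 - <<'E'
from h import *
import pickle; t,s=pickle.load(open("c.pkl","rb"))
def grooves(c,guess):
    g=cv2.resize(cv2.cvtColor(c["color"],cv2.COLOR_RGB2GRAY),None,fx=4,fy=4,interpolation=2)
    m=cv2.adaptiveThreshold(g,255,0,1,41,6 if c is t else 5)
    out=[]
    for u in guess:
        best=None
        for k in cv2.findContours(m,cv2.RETR_LIST,2)[0]:
            hull=cv2.convexHull(k); A=cv2.contourArea(hull)
            if cv2.pointPolygonTest(hull,(float(u[0]*4+1.5),float(u[1]*4+1.5)),False)>0 and 4000<A<22000:
                if best is None or A<best[0]:
                    M=cv2.moments(hull);best=(A,(M["m10"]/M["m00"]-1.5)/4,(M["m01"]/M["m00"]-1.5)/4)
        out.append(best)
    return out
P=dict(A=[.5094,.1082,.065],B=[.4865,.0006,.065],C=[.5941,-.0223,.065],D=[.617,.0853,.065])
gt=grooves(t,proj(t,list(P.values())));gs=grooves(s,proj(s,list(P.values())))
for n,a,b in zip(P,gt,gs): print(n,np.round(a,1) if a else a,np.round(b,1) if b else b,tri(t,a[1:],s,b[1:]).round(4) if a and b else "")
for u in([[404,222]],[[175,222]],[[190,168]]): print(plane(t,u,0.03).round(3))
E
```

```text
A [14529.    257.8   235. ] None 
B [14795.5   305.    244.2] None 
C [10332.    312.2   193.6] [15380.    285.8   194.7] [ 0.5995 -0.0205  0.0593]
D [9328.   264.4  185. ] [20510.5   256.    217.1] [0.6201 0.0898 0.0577]
[[ 0.537 -0.237  0.03 ]]
[[0.546 0.307 0.03 ]]
[[0.677 0.272 0.03 ]]
```

{"api": "move_arm", "payload": {"moves": [[[0.04, -0.045, 0, 5, 0], [0.08, -0.09, 0, 11.3, 0], [0.12, -0.135, -0.01, 11.3, 0], [0.16, -0.18, -0.02, 11.3, 0], [0.2, -0.225, -0.03, 11.3, 0]]]}}

```text
clock: 0.82
eef_pos: [0.3984, 0.2329, 0.2011]
tool_rot: [0.104, 0.995, 0.0, 0.0]
ft_force: [0.4, 0.3, -0.1]
grip_width: 0.0002
grasp_force: 0.0
```

The two-view heights aren't reliable at this resolution (the side grooves merged), so I'll find the heights by guarded touch.

{"api": "move_arm", "payload": {"moves": [[[0.042, -0.06, 0, 0, 0], [0.0836, -0.119, 0, 0, 0], [0.0836, -0.119, -0.05, 0, 0], [0.0836, -0.119, -0.1, 0, 0], [0.0836, -0.119, -0.122, 0, 0]]]}}

```text
clock: 1.45
eef_pos: [0.4788, 0.1141, 0.0761]
tool_rot: [0.105, 0.994, -0.001, -0.003]
ft_force: [-0.7, 0.3, -0.3]
grip_width: 0.0001
grasp_force: 0.0
```

{"api": "move_arm", "payload": {"moves": [[[0, 0, -0.004, 0, 0], [0, 0, -0.008, 0, 0], [0, 0, -0.008, 0, 0]]]}}

```text
clock: 1.82
eef_pos: [0.4818, 0.1157, 0.0723]
tool_rot: [0.104, 0.995, 0.0, 0.001]
ft_force: [0.3, -0.1, -0.0]
grip_width: 0.0001
grasp_force: 0.0
```

{"api": "move_arm", "payload": {"moves": [[[0, 0, -0.001, 0, 0], [0, 0, -0.002, 0, 0], [0, 0, -0.002, 0, 0], [0, 0, -0.002, 0, 0]]]}}

```text
clock: 2.33
eef_pos: [0.481, 0.1154, 0.0694]
tool_rot: [0.104, 0.995, 0.0, 0.0]
ft_force: [-0.2, 0.8, -0.5]
grip_width: 0.0001
grasp_force: 0.0
```

{"api": "move_arm", "payload": {"moves": [[[0, 0, -0.001, 0, 0], [0, 0, -0.0015, 0, 0], [0, 0, -0.0015, 0, 0]]]}}

```text
clock: 2.7
eef_pos: [0.4809, 0.1154, 0.0677]
tool_rot: [0.104, 0.995, -0.0, -0.0]
ft_force: [0.3, 0.0, 0.2]
grip_width: -0.0001
grasp_force: 0.0
```

{"api": "move_arm", "payload": {"moves": [[[0, 0, -0.001, 0, 0], [0, 0, -0.001, 0, 0], [0, 0, -0.001, 0, 0]]]}}

```text
clock: 3.08
eef_pos: [0.481, 0.1154, 0.0668]
tool_rot: [0.104, 0.995, -0.0, -0.0]
ft_force: [0.6, 0.9, -0.6]
grip_width: -0.0003
grasp_force: 0.0
```

{"api": "move_arm", "payload": {"moves": [[[0, 0, -0.001, 0, 0], [0, 0, -0.001, 0, 0], [0, 0, -0.001, 0, 0]]]}}

```text
clock: 3.45
eef_pos: [0.481, 0.1154, 0.0658]
tool_rot: [0.104, 0.995, -0.0, -0.0]
ft_force: [0.5, 0.8, -0.1]
grip_width: -0.0002
grasp_force: 0.0
```

{"api": "move_arm", "payload": {"moves": [[[0, 0, -0.0005, 0, 0], [0, 0, -0.0005, 0, 0], [0, 0, -0.0005, 0, 0]]]}}

```text
clock: 3.82
eef_pos: [0.481, 0.1154, 0.0653]
tool_rot: [0.104, 0.995, 0.0, 0.0]
ft_force: [-0.6, 0.2, 0.2]
grip_width: 0.0002
grasp_force: 0.0
```

{"api": "move_arm", "payload": {"moves": [[[0, 0, -0.001, 0, 0], [0, 0, -0.001, 0, 0], [0, 0, -0.001, 0, 0]]]}}

```text
clock: 4.2
eef_pos: [0.4809, 0.1154, 0.0643]
tool_rot: [0.104, 0.995, -0.0, -0.0]
ft_force: [0.7, 0.3, 0.1]
grip_width: 0.0001
grasp_force: 0.0
```

{"api": "move_arm", "payload": {"moves": [[[0, 0, -0.001, 0, 0], [0, 0, -0.001, 0, 0], [0, 0, -0.001, 0, 0]]]}}

```text
clock: 4.58
eef_pos: [0.481, 0.1154, 0.0633]
tool_rot: [0.104, 0.995, 0.0, 0.0]
ft_force: [0.0, -0.1, -1.1]
grip_width: 0.0
grasp_force: 0.0
```

{"api": "move_arm", "payload": {"moves": [[[0, 0, -0.0005, 0, 0], [0, 0, -0.0005, 0, 0], [0, 0, -0.0005, 0, 0]]]}}

```text
clock: 4.95
eef_pos: [0.481, 0.1154, 0.0628]
tool_rot: [0.104, 0.995, 0.0, 0.0]
ft_force: [0.7, -0.6, -0.4]
grip_width: 0.0003
grasp_force: 0.1
```

{"api": "move_arm", "payload": {"moves": [[[0, 0, -0.001, 0, 0], [0, 0, -0.001, 0, 0], [0, 0, -0.001, 0, 0]]]}}

```text
clock: 5.32
eef_pos: [0.4809, 0.1154, 0.0618]
tool_rot: [0.104, 0.995, 0.0, -0.0]
ft_force: [-0.7, -0.2, 1.1]
grip_width: 0.0001
grasp_force: 0.4
```

{"api": "move_arm", "payload": {"moves": [[[0, 0, -0.0005, 0, 0], [0, 0, -0.0005, 0, 0], [0, 0, -0.0005, 0, 0]]]}}

```text
clock: 5.7
eef_pos: [0.4809, 0.1154, 0.0613]
tool_rot: [0.104, 0.995, 0.0, -0.0]
ft_force: [-0.6, -0.5, 0.5]
grip_width: 0.0001
grasp_force: 0.5
```

{"api": "move_arm", "payload": {"moves": [[[0, 0, -0.001, 0, 0], [0, 0, -0.001, 0, 0], [0, 0, -0.001, 0, 0]]]}}

```text
clock: 6.08
eef_pos: [0.4809, 0.1154, 0.0606]
tool_rot: [0.104, 0.995, 0.0, 0.0]
ft_force: [-2.8, 0.6, 5.2]
grip_width: -0.0001
grasp_force: 2.5
```

```bash
python3 - <<'E'
from h import *
from workcell import vision,monitor
F=[monitor.get_obs()]
s=vision.camera("side")
for _ in range(4): vision.camera("top"); F.append(monitor.get_obs())
print([f["ft_force"].round(2) for f in F],F[-1]["eef_pos"])
im2=cv2.resize(s["color"][150:300,190:390],None,fx=4,fy=4,interpolation=2)
cv2.imwrite("pics/s2.png",im2[:,:,::-1])
E
```

```text
[array([-2.8 ,  0.58,  5.16]), array([-2.78, -0.2 ,  5.25]), array([-2.71, -0.55,  5.25]), array([-3.07, -0.23,  6.01]), array([-3.05,  0.71,  5.5 ])] [0.4809676  0.11543518 0.060542  ]
```

View pics/s2.png

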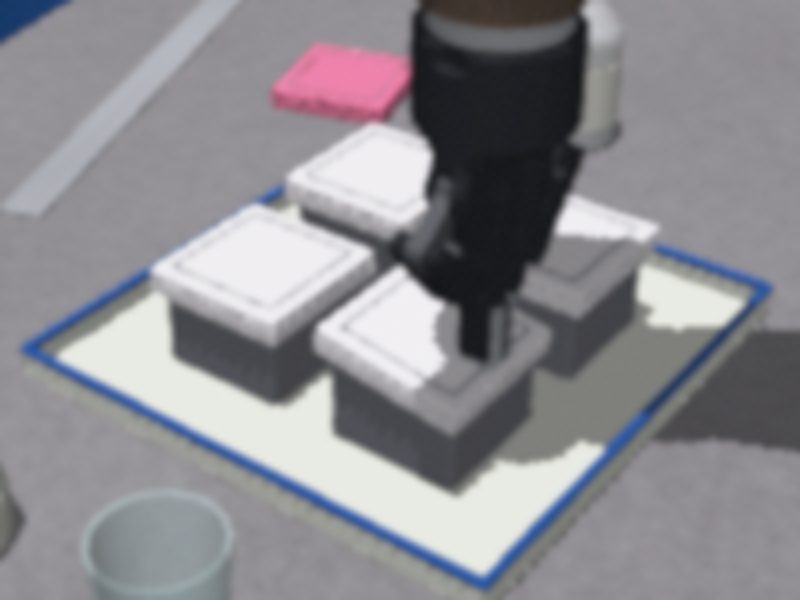

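This is ambiguous: about 1 N between 63 and 61 mm, then a stop with sideways force. That could be a tilt. I'll lift off and compare the lid's edges pressed and released.

{"api": "move_arm", "payload": {"moves": [[[0, 0, 0.004, 0, 0], [0, 0, 0.008, 0, 0], [0, 0, 0.008, 0, 0], [0, 0, 0.008, 0, 0]]]}}

```text
clock: 6.82
eef_pos: [0.481, 0.1154, 0.0682]
tool_rot: [0.104, 0.995, -0.0, -0.0]
ft_force: [-0.3, 0.2, 0.3]
grip_width: -0.0004
grasp_force: 0.0
```

```bash
python3 - <<'E'
from h import *
from workcell import vision,monitor
o=monitor.get_obs();print(o["eef_pos"],o["ft_force"])
s=vision.camera("side")
a=cv2.imread("pics/s2.png"); b=cv2.resize(s["color"][150:300,190:390],None,fx=4,fy=4,interpolation=2)[:,:,::-1]
cv2.imwrite("pics/s3.png",np.hstack([a[230:520,290:690],b[230:520,290:690]]))
for nm,w in (("left A",(300,410,310,430)),("lid D left",(140,230,230,330)),("front A",(430,480,380,500)),("right A",(535,565,320,400))):
    x0,x1,y0,y1=w
    f=[cv2.cvtColor(np.ascontiguousarray(i[y0:y1,x0:x1]),6).astype(np.float32) for i in(a,b)]
    print(nm,cv2.phaseCorrelate(f[0],f[1],cv2.createHanningWindow((x1-x0,y1-y0),cv2.CV_32F)))
E
```

```text
[0.48095809 0.11535078 0.06820175] [-0.34433265  0.23456335  0.28062946]
left A ((0.08903894307733395, 0.3115809652191359), 0.3416382132636176)
lid D left ((-0.009444771964332688, 0.062186029735904924), 1.0128396589491102)
front A ((-0.16457835757266537, -0.05934537712560228), 0.44654573321342467)
right A ((0.017010875552534444, -0.07470364616455782), 0.7781608978907267)
```

View pics/s3.png

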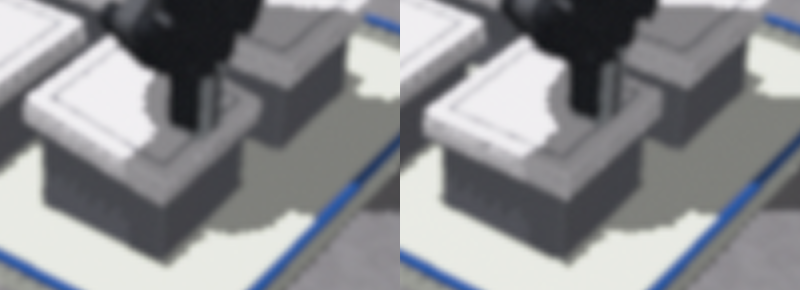

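```bash
python3 - <<'E'
from h import *
a,b=[cv2.cvtColor(i,6).astype(float) for i in np.hsplit(cv2.imread("pics/s3.png"),2)]
for x in(45,60,80,100,120,180,200,220,235):
    r=[]
    for i in(a,b):
        g=np.diff(cv2.GaussianBlur(i,(0,0),2)[95:235,x]); k=g.argmin(); r.append((95+int(k),round(g[k],1)))
    print(x,r)
E
```

```text
45 [(133, np.float64(-7.6)), (121, np.float64(-6.0))]
60 [(144, np.float64(-7.9)), (151, np.float64(-8.1))]
80 [(155, np.float64(-7.4)), (160, np.float64(-8.5))]
100 [(168, np.float64(-7.2)), (169, np.float64(-7.9))]
120 [(180, np.float64(-7.1)), (179, np.float64(-8.1))]
180 [(190, np.float64(-4.5)), (188, np.float64(-4.7))]
200 [(172, np.float64(-4.5)), (169, np.float64(-5.5))]
220 [(155, np.float64(-4.3)), (152, np.float64(-4.6))]
235 [(139, np.float64(-4.0)), (138, np.float64(-4.7))]
```

Lid A rocked: with the tip on it, its far edge was about 7 crop px higher and the pressed side about 3 px lower, and it fell back level on release. It is the unseated lid, so I'll move to its middle and press.

{"api": "move_arm", "payload": {"moves": [[[0.014, -0.0035, 0.004, 0, 0], [0.0284, -0.0072, 0.004, 0, 0], [0.0284, -0.0072, 0.0, 0, 0], [0.0284, -0.0072, -0.003, 0, 0], [0.0284, -0.0072, -0.003, 0, 0]]]}}

```text
clock: 7.5
eef_pos: [0.5083, 0.1081, 0.0646]
tool_rot: [0.104, 0.995, -0.0, -0.001]
ft_force: [1.1, 0.0, -1.0]
grip_width: 0.0001
grasp_force: 0.0
```

{"api": "move_arm", "payload": {"moves": [[[0, 0, -0.001, 0, 0], [0, 0, -0.0015, 0, 0], [0, 0, -0.0015, 0, 0], [0, 0, -0.0015, 0, 0]]]}}

```text
clock: 8.0
eef_pos: [0.5094, 0.1082, 0.0639]
tool_rot: [0.104, 0.995, 0.0, 0.0]
ft_force: [0.6, 0.3, 0.1]
grip_width: 0.0002
grasp_force: 0.0
```

{"api": "move_arm", "payload": {"moves": [[[0, 0, -0.001, 0, 0], [0, 0, -0.001, 0, 0], [0, 0, -0.001, 0, 0]]]}}

```text
clock: 8.38
eef_pos: [0.5095, 0.1082, 0.0628]
tool_rot: [0.104, 0.995, 0.0, 0.0]
ft_force: [-0.5, -0.6, -0.1]
grip_width: 0.0001
grasp_force: 0.2
```

{"api": "move_arm", "payload": {"moves": [[[0, 0, -0.0005, 0, 0], [0, 0, -0.0005, 0, 0], [0, 0, -0.0005, 0, 0]]]}}

```text
clock: 8.75
eef_pos: [0.5095, 0.1083, 0.0628]
tool_rot: [0.104, 0.995, 0.0, 0.0]
ft_force: [-1.3, -0.1, 5.3]
grip_width: -0.0
grasp_force: 2.7
```

Contact at the middle at 62.8 mm. At the edge the tip had gone down to 60.6 mm, so the lid did rock. Pressing on.

{"api": "move_arm", "payload": {"moves": [[[0, 0, -0.0005, 0, 0], [0, 0, -0.0005, 0, 0], [0, 0, -0.0005, 0, 0]]]}}

```text
clock: 9.12
eef_pos: [0.5095, 0.1082, 0.0627]
tool_rot: [0.104, 0.995, 0.0, 0.0]
ft_force: [-2.9, -0.8, 7.8]
grip_width: 0.0002
grasp_force: 3.9
```

{"api": "move_arm", "payload": {"moves": [[[0, 0, -0.0005, 0, 0], [0, 0, -0.0005, 0, 0], [0, 0, -0.0005, 0, 0]]]}}

```text
clock: 9.5
eef_pos: [0.5095, 0.1082, 0.0623]
tool_rot: [0.104, 0.995, 0.0, 0.0]
ft_force: [-2.1, -1.6, 9.3]
grip_width: -0.0001
grasp_force: 4.3
```

Beginning to move; following it down.

{"api": "move_arm", "payload": {"moves": [[[0, 0, -0.001, 0, 0], [0, 0, -0.002, 0, 0], [0, 0, -0.002, 0, 0], [0, 0, -0.002, 0, 0]]]}}

```text
clock: 10.0
eef_pos: [0.5095, 0.1082, 0.0603]
tool_rot: [0.104, 0.995, 0.0, 0.0]
ft_force: [-2.4, -0.4, 8.3]
grip_width: -0.0001
grasp_force: 4.3
```

{"api": "move_arm", "payload": {"moves": [[[0, 0, -0.0008, 0, 0], [0, 0, -0.0016, 0, 0], [0, 0, -0.0016, 0, 0], [0, 0, -0.0016, 0, 0]]]}}

```text
clock: 10.5
eef_pos: [0.5095, 0.1082, 0.0587]
tool_rot: [0.104, 0.995, 0.0, 0.0]
ft_force: [-3.4, -0.5, 8.3]
grip_width: -0.0001
grasp_force: 4.4
```

{"api": "move_arm", "payload": {"moves": [[[0, 0, -0.0005, 0, 0], [0, 0, -0.001, 0, 0], [0, 0, -0.001, 0, 0], [0, 0, -0.001, 0, 0]]]}}

```text
clock: 11.0
eef_pos: [0.5095, 0.1082, 0.0579]
tool_rot: [0.104, 0.995, 0.0, 0.0]
ft_force: [-2.0, -0.2, 9.8]
grip_width: 0.0002
grasp_force: 5.0
```

{"api": "move_arm", "payload": {"moves": [[[0, 0, -0.0005, 0, 0], [0, 0, -0.0005, 0, 0], [0, 0, -0.0005, 0, 0]]]}}

```text
clock: 11.38
eef_pos: [0.5095, 0.1082, 0.0579]
tool_rot: [0.104, 0.995, 0.0, 0.001]
ft_force: [-4.4, -0.3, 13.8]
grip_width: 0.0
grasp_force: 6.6
```

{"api": "move_arm", "payload": {"moves": [[[0, 0, -0.0007, 0, 0], [0, 0, -0.0007, 0, 0], [0, 0, -0.0007, 0, 0]]]}}

```text
clock: 11.75
eef_pos: [0.5095, 0.1082, 0.0579]
tool_rot: [0.104, 0.995, 0.0, 0.001]
ft_force: [-5.6, -2.2, 17.8]
grip_width: 0.0002
grasp_force: 8.8
```

{"api": "move_arm", "payload": {"moves": [[[0, 0, 0.001, 0, 0], [0, 0, 0.0017, 0, 0], [0, 0, 0.0017, 0, 0], [0, 0, 0.0017, 0, 0]]]}}

```text
clock: 12.25
eef_pos: [0.5095, 0.1082, 0.0579]
tool_rot: [0.104, 0.995, 0.0, 0.0]
ft_force: [-2.7, -0.9, 7.7]
grip_width: -0.0
grasp_force: 3.9
```

It is home and firm: it held at 57.9 mm under 17.8 N. Easing to a light hold.

{"api": "move_arm", "payload": {"moves": [[[0, 0, 0.0006, 0, 0], [0, 0, 0.0006, 0, 0], [0, 0, 0.0006, 0, 0], [0, 0, 0.0006, 0, 0]]]}}

```text
clock: 12.75
eef_pos: [0.5095, 0.1082, 0.0579]
tool_rot: [0.104, 0.995, 0.0, 0.0]
ft_force: [-0.2, -0.9, 5.6]
grip_width: 0.0001
grasp_force: 2.6
```

```bash
python3 - <<'E'
from h import *
from workcell import vision,monitor
for _ in range(3):
    s=vision.camera("side");o=monitor.get_obs();print(o["eef_pos"].round(4),o["ft_force"].round(1),o["grasp_force"])
cv2.imwrite("pics/s4.png",s["color"][:,:,::-1])
E
```

```text
[0.5095 0.1082 0.058 ] [-1.6 -0.2  5. ] 2.570562958717346
[0.5095 0.1082 0.0579] [-1.4 -0.3  4.9] 2.5701920315623283
[0.5095 0.1082 0.058 ] [-1.2 -0.4  5.1] 2.5701256468892097
```

View pics/s4.png

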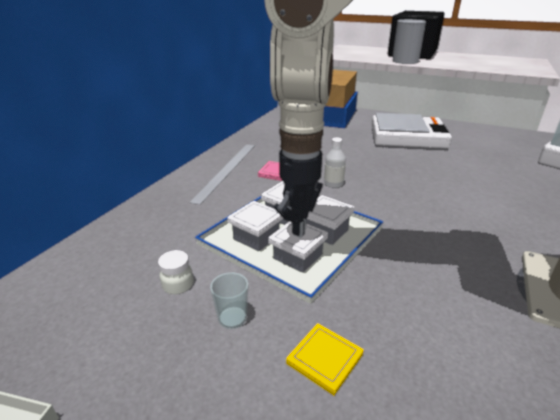

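The fingertips rest on lid A's middle at about (298,238) with a steady 5 N. The lid is level, and the bottle, beaker and jar are where they started.

```bash
python3 -c "
from workcell import job; print(job.job_done())"
```

```text
the job is handed in; nothing more can be done
None
```

The lid on the tub nearest the beaker rocked when pressed near its edge; I pushed it down 4.9 mm at its middle until it was firm under about 18 N, and handed in with the fingertips holding it at about 5 N; it was the first lid I pressed, so I did not press the other three.

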